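# Roll the whistle tube into view and hold the inspection mirror on its band

### The arm

A 6-joint arm with a two-finger parallel gripper is mounted at the origin on the work surface. World frame = base frame: x ahead of the robot, y to its left, z up, the work surface at z = 0. Lengths are in m, angles in rad, forces in N, time in s.
With the tool pointing down it reaches from about 0.35 to 0.975 m from the base axis. Payload 7.1 kg.
Tool frame: the origin (TCP) lies midway between the tips of the shut fingers; the grasp point (between the pads) lies 19 mm behind it; z points along the fingers, y is the line along which they close (so a half turn about z gives the same grasp; the last joint's range is limited). The gripper opens to 88 mm and grips with 3 to 60 N. Pads are 20 mm wide; open, the fingers measure 115 mm over their backs; the gripper's body (75 mm by 178 mm) begins 61 mm behind the grasp point.
Start: joints at [1.092, 0.423, 1.63, -0, 1.089, -0.019], TCP at [0.277, 0.56, 0.223] pointing down, gripper open.
Joint ranges: [-3, 3], [-0.9, 2.11], [0.09, 2.58], [-1.31, 4.45], [0.11, 2.69], [-2.54, 2.54]. Speed limits (rad/s): [2.39, 2.39, 3.01, 3.14, 3.14, 3.14].

### API

Orientations are given as a unit quaternion [w, x, y, z].
In Python, from station import manip, kinematics, read_camera, camera_info gives the robot as it stands (manip), with the cameras as plain functions and the kinematics (kinematics). Calls block until the motion is done:
- manip.move_pose(position, orientation): joint-space move of the TCP to a pose.
- manip.movel(position, frame=None, v=0.15, until_force=None): straight line of the TCP; frame=None keeps the orientation; v is the mean speed in m/s. With until_force (N) it stops when the force on the tool has changed by that much, and returns True; else False.
- manip.movej(angles): joint-space move.
- manip.command_gripper(opening): opening from 0.0 (shut) to 1.0 (fully open); the grip force is fixed at half the most; returns when the fingers have stopped.
- manip.wait(seconds).
- kinematics.inverse_kinematics(position, orientation): joint angles nearest the present ones, or None.
- read_camera(name): name is "scene" or "top" or "wrist"; returns the picture (384x512x3 uint8, red, green, blue); there is no depth.
- camera_info(name): a dict with "intrinsics" (3x3 intrinsics, pixels), "T" (4x4, takes a point from camera to world coordinates); the wrist camera has in their place "tool_from_camera" (4x4, takes a point from camera to tool coordinates, whose origin is the TCP and whose axes are the flange's). Camera axes: x right, y up, looking along -z (the intrinsics and any distortion apply to the point x, -y, -z); pixel columns grow to the right and rows downward; lengths in m; the calibration is good to about 2 mm. A picture is of the moment at which its call begins: read the wrist's pose just before it. camera_info takes no time and is no camera call.
A pose or a line that the arm cannot do raises manip.MotionError and nothing moves.
- manip.job_done(): hands the job in; it is judged then, once.
Readings, each from a call of its own:
- manip.get_time(): time.
- manip.get_joint_pos(): joint angles.
- manip.get_qvel(): joint speeds.
- manip.get_effort(): joint torques, N m.
- manip.get_tcp_pos(): TCP position.
- manip.get_ee_rot(): TCP orientation.
- manip.get_ft_force(): force on the tool from outside, world axes, zero at the start.
- manip.get_ft_torque(): the same for the moment, N m.
- manip.get_grip_width(): opening from 0.0 (shut) to 1.0 (fully open).
- manip.get_finger_force(): force on a finger pad.
Only numpy, scipy, OpenCV 4.12 (cv2) and the standard library are available. Lean on these libraries where they do the work, as an engineer would, in place of code of your own. Each camera call takes 0.05 s, during which the arm holds its last target. There are 200 camera calls.

### The job

Lift the hinged tray by its bar handle to about 25 degrees so that the brass whistle tube rolls into the groove along the hinge, then lower the tray gently until it is level again, without touching the tube. Then take the sprung swivel mirror by the flat grip on its top and turn it until the dark steel band on the tube shows by reflection to the fixed scope (straight in line with its view, not at the fringe), and finish while still holding the mirror at that angle. Leave the other things on the bench where they are.

Things in the scene. Friction and masses are not known exactly. Their poses are not given: they have to be found in the camera images.
- tray_base: Fixed dark wooden base under the tray, 290 x 150 x 14 mm; origin at its underside's centre on the bench, x along the hinge, y from the hinge to the handle side. The aluminium tray on it is 300 x 150 mm, underside 16 mm up, floor 9 mm thick, rims 22 mm high (18 at the hinge). Groove along the hinge: 20 mm wide, 6 mm deep, centre line y = -0.059 here; a tube in it has its axis at z = 0.027.
- tray_hinge (a point): Middle of the tray's hinge line, on the lower edge of the tray's hinge side, 16 mm above the bench; axes as tray_base. The hinge turns about x.
- tray_handle (a point): Middle of the tray's round steel bar handle, 10 mm thick, 110 mm long, parallel to the hinge; it lies 195 mm from the hinge, 36 mm above the bench (20 mm above the hinge) when level, with 40 mm free between bar and rim (struts 50 mm either side). Pinch from above, fingers closing across it; it turns between the fingers as the tray tilts. Axes turn with the tray.
- tray (a joint): Tilt of the tray in rad: 0 level (resting), positive with the handle side lifted; 0.44 is 25 degrees. It falls back under its own weight (0.4 kg) if let go.
- tube: The loose pitted brass whistle tube in the tray, 16 mm diameter, 170 mm long, 70 g, lying along the tray's x; origin in the middle of its axis, x along the tube. It starts on the tray floor on the handle side and rolls freely. It spins about its x axis when it rolls.
- tube_band (a point): Centre of the dark steel band (12 mm wide) round the tube, on the tube's axis, 25 mm from its middle towards its -x end (the end with the small rectangular window). This is the marker to be seen.
- mirror_stand: Fixed steel plate, 220 x 100 x 12 mm, that carries the swivel mirror and the scope; origin on the bench on the mirror's vertical swivel axis (50 mm from one end of the plate). Its +x points from the mirror to the scope; z up.
- scope_lens (a point): Front lens of the fixed scope, a black tube 28 mm thick on a pillar; 115 mm from the mirror's axis along the stand's +x, 103 mm high, looking at the mirror and slightly down.
- mirror (a joint): Turn of the mirror about its vertical axis in rad, 0 to 1.6. At 0 (where its spring, 0.02 Nm at 0 rising 0.05 Nm per rad, parks it) the mirror faces the scope squarely; positive is anticlockwise seen from above. Let go, it springs back to 0.
- mirror_face (a point): Centre of the mirror's upright glass, 58 mm wide and 68 mm high, on the swivel axis 79 mm above the bench. x is the outward normal of the glass, z up; y lies along the glass.
- mirror_grip (a point): Middle of the flat brass grip on top of the mirror, on the swivel axis 147 mm above the bench: a bar 36 mm long (along its y, parallel to the glass), 10 mm thick (x), 26 mm high (z). Clear all round; pinch from above with the fingers closing along x, then turn it about the vertical.
- sight_line (a point): Not a solid thing: where the scope looks by way of the mirror. A point on the mirror's axis, 79 mm up; its x axis points horizontally along the reflected line of sight, so it swings twice as far as the mirror (along the stand's +x when the mirror is at 0). The scope sees the band when this axis passes it sideways by less than 20 mm.
- hone: Bystander: grey stone honing block 150 x 50 x 25 mm; origin under its centre.
- plug: Bystander: yew fipple plug, a cylinder 15 mm thick, 28 mm long, lying; origin under its middle.
- scribe: Bystander: bent steel scribe 140 mm long, lying; origin under its middle.
- oil_jar: Bystander: amber glass jar 56 mm wide, 75 mm high; origin under its centre.
- spare_tube: Bystander: thin brass tube 260 mm long, 12 mm diameter, lying on the bench; origin under its middle.
- file_brush: Bystander: small brush lying on the bench; origin at its underside.

How it is judged:
On the way, in this order (a step that is already met when the one before it is completed fails the run):
1. The tray is held tilted at about 25 degrees (0.33 to 0.55 rad) (value of joint tray between 0.33 and 0.55 rad), for 0.3 s.
2. The tray is level again with the tube lying in the groove (value of joint tray below 0.04 rad and y of tube in the frame of tray_base between -0.069 and -0.049 m and z of tube in the frame of tray_base between 0.02 and 0.031 m), for 0.3 s.
3. The held mirror shows the band to the scope (y of tube_band in the frame of sight_line between -0.02 and 0.02 m and x of tube_band in the frame of sight_line above 0.05 m and contact force between the fingers and mirror above 0.5 N and velocity of joint mirror between -0.1 and 0.1 rad/s), for 0.4 s.
At the end, for the whole second after the job is handed in: Fingers hold the mirror still (over 0.5 N, under 0.1 rad/s) with the reflected line of sight within 20 mm sideways of the centre of the steel band; tray level (within 0.04 rad); tube at rest in the groove (within 10 mm of its centre line) (all of step 2 and all of step 3 and linear speed of tube below 0.03 m/s); the arm keeps its last pose, push and grip.
It fails at once if the tray is dropped or slammed (falls faster than 2 rad/s) (velocity of joint tray below -2 rad/s).
It fails at once if the robot touches the tube (contact force between any of the fingers, the arm and tube above 0.3 N).
It fails at once if a bystander is moved by more than 20 mm (distance of any of hone, plug, scribe, oil_jar, spare_tube, file_brush from where it was at the start of the episode above 0.02 m).
It also fails if it takes over 48 s, if anything falls off the work surface, if the arm or the gripper's body presses on something with over 40 N, if the wrist force passes 120 N, or if a joint passes its speed limit or range.

## Working session

There is one attempt and no reset: what is moved stays moved. The work goes in short steps, each a Python script; the robot and the scene stay as the last script left them, time stands still between calls to the robot, and variables do not carry over. Pictures are saved under pics/ and viewed, at most 10 in all, crops included, and the job is handed in when it is done.

```bash
mkdir -p pics; ls; python3 - <<'E'
from station import manip, kinematics, read_camera, camera_info
import cv2,numpy as np
for n in ["scene","top"]:
    im=read_camera(n); cv2.imwrite(f"pics/{n}0.png",im[:,:,::-1])
    i=camera_info(n); print(n,i)
print(camera_info("wrist"),manip.get_ee_rot(),manip.get_time())
E
```

```text
pics
station.py
scene {'intrinsics': array([[366.33769745,   0.        , 253.46741904],
       [  0.        , 366.33769745, 190.8555578 ],
       [  0.        ,   0.        ,   1.        ]]), 'T': array([[ 0.36005273, -0.68741475,  0.63073211,  1.17446753],
       [ 0.93269893,  0.2803422 , -0.22689415, -0.22781227],
       [-0.02085044,  0.66997702,  0.74208897,  0.88140172],
       [ 0.        ,  0.        ,  0.        ,  1.        ]])}
top {'intrinsics': array([[394.75098833,   0.        , 259.72792031],
       [  0.        , 394.75098833, 192.40301253],
       [  0.        ,   0.        ,   1.        ]]), 'T': array([[ 0.0289421 ,  0.98330793, -0.17963262,  0.30489821],
       [-0.99945855,  0.02565362, -0.02060327, -0.00867184],
       [-0.01565113,  0.18013166,  0.98351799,  1.34509259],
       [ 0.        ,  0.        ,  0.        ,  1.        ]])}
{'intrinsics': array([[297.45027502,   0.        , 249.02531208],
       [  0.        , 297.45027502, 190.69252821],
       [  0.        ,   0.        ,   1.        ]]), 'tool_from_camera': array([[-6.05088814e-04,  9.62846308e-01,  2.70049295e-01,
         7.34114350e-02],
       [ 9.99999816e-01,  5.73899888e-04,  1.94450848e-04,
         6.89640906e-04],
       [ 3.22450210e-05,  2.70049363e-01, -9.62846478e-01,
        -1.61806209e-01],
       [ 0.00000000e+00,  0.00000000e+00,  0.00000000e+00,
         1.00000000e+00]])} [-1.59878916e-04  2.27863241e-01  9.73692929e-01 -6.30711977e-04] 0.1
```

View pics/scene0.png

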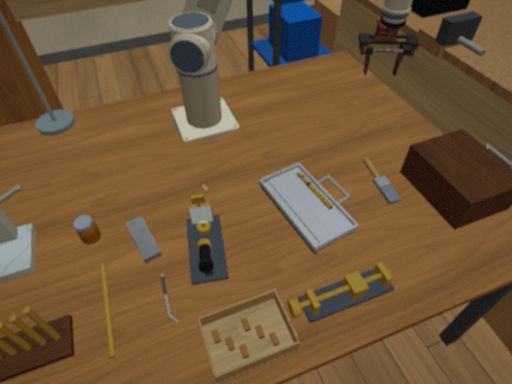

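View pics/top0.png

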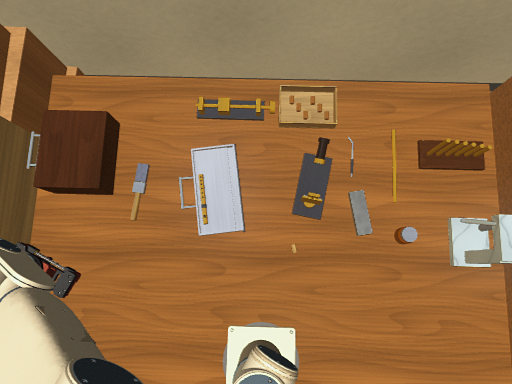

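The scene picture shows the tray in front of the robot with its handle towards +y, and the mirror stand to its right. In the top picture the tray is centred near (217,190), the handle bar near (182,192), the tube near (204,198), the mirror near (313,198), and the scope near (322,148). I'll get coarse positions from these, then take wrist views.

```bash
cat > h.py <<'E'
from station import manip, kinematics, read_camera, camera_info
import cv2,numpy as np
from scipy.spatial.transform import Rotation as R
F=np.diag([1,-1,-1.])
def camT(n):
    i=camera_info(n)
    if n!="wrist": return i["intrinsics"],i["T"]
    q=manip.get_ee_rot(); T=np.eye(4); T[:3,:3]=R.from_quat([q[1],q[2],q[3],q[0]]).as_matrix(); T[:3,3]=manip.get_tcp_pos()
    return i["intrinsics"],T@i["tool_from_camera"]
def ray(K,T,uv,z):
    d=T[:3,:3]@F@np.linalg.inv(K)@np.array([uv[0],uv[1],1.]); o=T[:3,3]
    return o+d*(z-o[2])/d[2]
def proj(K,T,p):
    c=F@(T[:3,:3].T@(np.asarray(p)-T[:3,3])); return (K@c/c[2])[:2]
def down(yaw):
    # tool z down, tool y axis along world direction yaw
    y=np.array([np.cos(yaw),np.sin(yaw),0]); z=np.array([0,0,-1.]); x=np.cross(y,z)
    q=R.from_matrix(np.c_[x,y,z]).as_quat(); return [q[3],q[0],q[1],q[2]]
E
python3 - <<'E'
from h import *
K,T=camT("top")
for n,uv,z in [("tl",(191,148),.04),("tr",(236,144),.034),("br",(244,231),.034),("bl",(199,235),.04),("h1",(181,177),.036),("h2",(182,208),.036),("tube1",(202,175),.033),("tube2",(206,223),.033),("grip",(313,196),.16),("scope",(322,148),.1),("pl",(304,153),.012),("pl",(332,158),.012),("pl",(321,219),.012),("pl",(292,213),.012),("plug",(294,248),.007)]:
    print(n,ray(K,T,uv,z).round(3))
E
```

```text
tl [0.692 0.26  0.04 ]
tr [0.712 0.106 0.034]
br [0.413 0.067 0.034]
bl [0.395 0.215 0.04 ]
h1 [0.59  0.288 0.036]
h2 [0.484 0.278 0.036]
tube1 [0.6   0.218 0.033]
tube2 [0.436 0.195 0.033]
grip [ 0.514 -0.146  0.16 ]
scope [ 0.685 -0.182  0.1  ]
pl [ 0.692 -0.131  0.012]
pl [ 0.677 -0.229  0.012]
pl [ 0.462 -0.191  0.012]
pl [ 0.48  -0.092  0.012]
plug [ 0.363 -0.101  0.007]
```

```bash
python3 - <<'E'
import cv2
im=cv2.imread("pics/top0.png")[130:260,170:350]
cv2.imwrite("pics/crop1.png",cv2.resize(im,None,fx=4.4,fy=4.4,interpolation=cv2.INTER_CUBIC))
E
```

```text
(no output)
```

View pics/crop1.png

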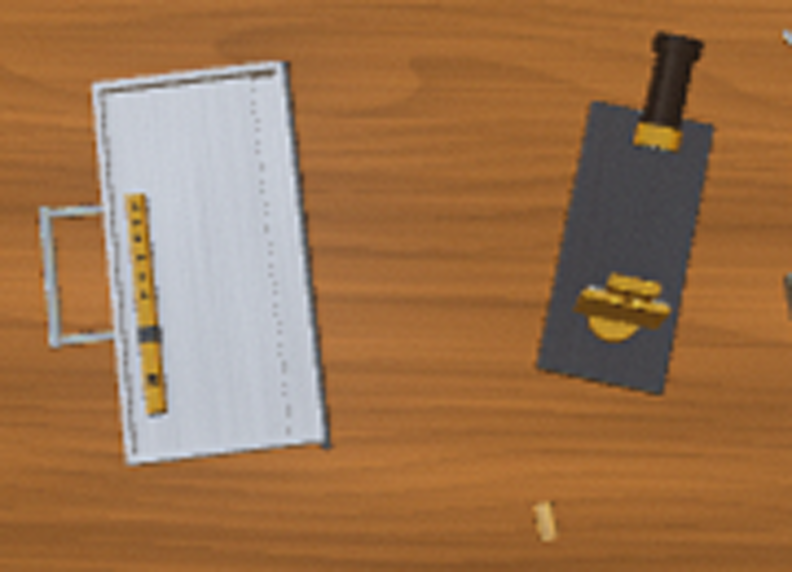

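The crop shows the tray's long axis tipped about 0.13 rad, the tube with its band at crop pixel (149,333), and the mirror grip at (622,300) with the scope beyond it. Now a closer wrist view of the tray and handle.

```bash
python3 - <<'E'
from h import *
for yaw in (1.70,1.70-np.pi):
    print(yaw,kinematics.inverse_kinematics([.537,.28,.2],down(yaw)))
yaw=1.70-np.pi
manip.move_pose([.537,.22,.25],down(yaw))
K,T=camT("wrist"); im=read_camera("wrist"); np.savez("w1.npz",K=K,T=T,im=im)
cv2.imwrite("pics/w1.png",im[:,:,::-1]); print(manip.get_time(), manip.get_tcp_pos())
for n,p in dict(handle=[.537,.282,.036],hinge=[.5625,.0865,.016],grip=[.514,-.146,.16]).items(): print(n,proj(K,T,p))
E
```

```text
1.7 [ 4.60981955e-01  4.21115679e-01  1.69203082e+00 -4.44089210e-16
  1.02844616e+00 -1.23901804e+00]
-1.4415926535897932 [ 4.60981955e-01  4.21115679e-01  1.69203082e+00 -4.44089210e-16
  1.02844616e+00  1.90257461e+00]
1.7583 [0.53673336 0.22063916 0.24991318]
handle [201.49872891 161.45275141]
hinge [350.78043388 158.9021831 ]
grip [630.45638561 266.11412997]
```

View pics/w1.png

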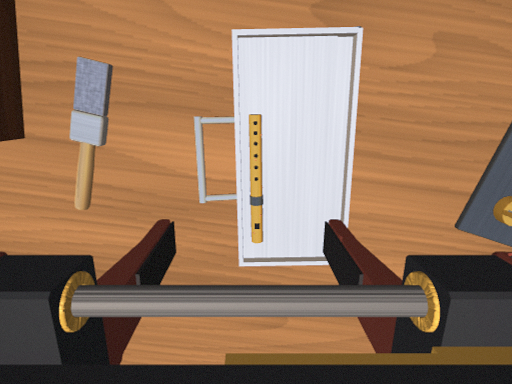

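The wrist view shows the handle bar from (199,118) to (204,202), the tray's corners at (234,31), (361,28) and (240,264), and the tube with its band at (256,200). The prediction of (201,161) for the handle agrees with this.

```bash
cat > geo.py <<'E'
from h import *
d=np.load("w1.npz");K,T,im=d["K"],d["T"],d["im"]
g=im.astype(int); sat=g.max(2)-g.min(2)
m=((sat<30)&(g.min(2)>110)).astype(np.uint8)
# bar: grey pixels left of the rim, rows between struts
pts=[]
for r in range(126,196,3):
    c=np.flatnonzero(m[r,190:218]); 
    if len(c): pts.append((190+c.mean(),r))
pts=np.array(pts); W=np.array([ray(K,T,p,.036) for p in pts])
vx,vy,x0,y0=cv2.fitLine(W[:,:2].astype(np.float32),cv2.DIST_HUBER,0,.01,.01).ravel()
e=np.array([ray(K,T,p,.036) for p in ((199,118),(204,202))]); c=e.mean(0)[:2]
u=np.array([vx,vy])*np.sign(vx); H=np.array([x0,y0])+u*((c-[x0,y0])@u)
Y=np.array([-u[1],u[0]])
E
python3 - <<'E'
from geo import *
print(len(pts),"H",H,"yaw",np.arctan2(u[1],u[0]),"len",np.linalg.norm(e[0]-e[1]))
for n,uv,z in [("hl",(234,31),.038),("nl",(240,264),.038),("hr",(361,28),.034),("band",(256.5,200),.033)]:
    p=ray(K,T,uv,z)[:2]; print(n,p.round(4),"from bar: x %.4f y %.4f"%((p-H)@u,(p-H)@Y))
Kt,Tt=camT("top"); print(proj(Kt,Tt,[*H,.036]))
E
```

```text
24 H [0.53652315 0.28384274] yaw 0.14821151 len 0.10820649947265323
hl [0.6913 0.2582] from bar: x 0.1493 y -0.0482
nl [0.3997 0.2156] from bar: x -0.1454 y -0.0473
hr [0.7141 0.1148] from bar: x 0.1507 y -0.1934
band [0.4941 0.2052] from bar: x -0.0535 y -0.0716
[181.32952601 192.56453626]
```

```bash
python3 - <<'E'
from geo import *
yaw=np.arctan2(Y[1],Y[0])-np.pi
manip.command_gripper(.45)
manip.move_pose([*H,.12],down(yaw))
print(manip.movel([*H,.018],v=.08,until_force=8),manip.get_tcp_pos())
manip.command_gripper(0)
print(manip.get_time(),manip.get_grip_width(),manip.get_finger_force(),manip.get_ft_force(),manip.get_tcp_pos(),manip.get_joint_pos())
E
```

```text
False [0.5369648  0.28405585 0.01858791]
5.2833 0.10616985949812419 30.000880658626556 [ 0.67680029 -4.29951519  2.06479357] [0.53661827 0.2833704  0.01808473] [ 4.66497830e-01  6.82439549e-01  1.76255493e+00 -7.95301060e-04
  6.96870882e-01  1.88954103e+00]
```

```bash
python3 - <<'E'
from geo import *
p0=np.array([*H,.018])
def arc(a):
    r=np.array([.195,.020]); c,s=np.cos(a),np.sin(a)
    dy=c*r[0]-s*r[1]-r[0]; dz=s*r[0]+c*r[1]-r[1]
    return p0+[*(Y*dy),dz]
for a in np.linspace(0,.44,9)[1:]: manip.movel(arc(a),v=.06)
print(manip.get_time(),manip.get_tcp_pos()-p0,manip.get_ft_force(),manip.get_grip_width())
manip.wait(1.0)
cv2.imwrite("pics/up.png",read_camera("scene")[120:270,170:420,::-1].repeat(3,0).repeat(3,1))
for a in np.linspace(.44,0,12)[1:]: manip.movel(arc(a),v=.05)
manip.wait(.5)
print(manip.get_time(),manip.get_tcp_pos()-p0,manip.get_ft_force(),manip.get_grip_width())
cv2.imwrite("pics/dn.png",read_camera("scene")[120:270,170:420,::-1].repeat(3,0).repeat(3,1))
E
```

```text
7.95 [ 0.00369868 -0.02688999  0.08157168] [-1.47244107 -1.07092922 -3.16672418] 0.10046228586167336
12.8917 [ 0.00035791 -0.00036861  0.00097733] [-0.82456036 -7.59957401  4.79432955] 0.10574016613720426
```

```bash
python3 -c "
import cv2,numpy as np
cv2.imwrite('pics/ud.png',cv2.resize(np.vstack([cv2.imread('pics/up.png')[:,150:750],cv2.imread('pics/dn.png')[:,150:750]]),None,fx=.66,fy=.66))"
```

```text
(no output)
```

View pics/ud.png

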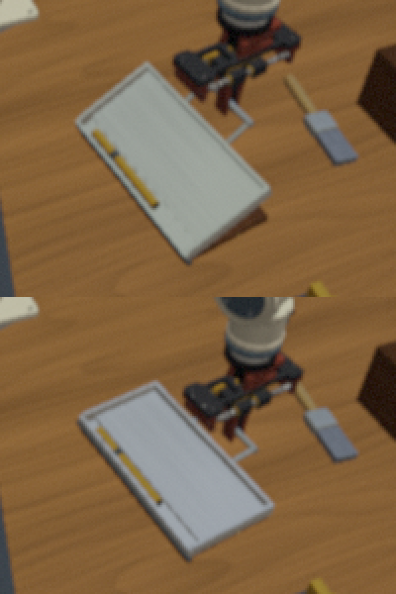

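The upper picture shows the tray tilted with the tube in the groove. The lower one shows the tray level with the tube still in the groove. Next: release and look at the mirror and groove.

```bash
python3 - <<'E'
from geo import *
manip.command_gripper(.4)
p=manip.get_tcp_pos(); manip.movel([p[0],p[1],.13],v=.12)
manip.move_pose([.47,-.03,.33],down(np.arctan2(Y[1],Y[0])-np.pi))
manip.wait(.3)
K,T=camT("wrist"); im=read_camera("wrist"); np.savez("w2.npz",K=K,T=T,im=im)
cv2.imwrite("pics/w2.png",cv2.resize(im[:,:,::-1],(800,600),interpolation=cv2.INTER_CUBIC)); print(manip.get_time())
E
```

```text
16.3917
```

View pics/w2.png

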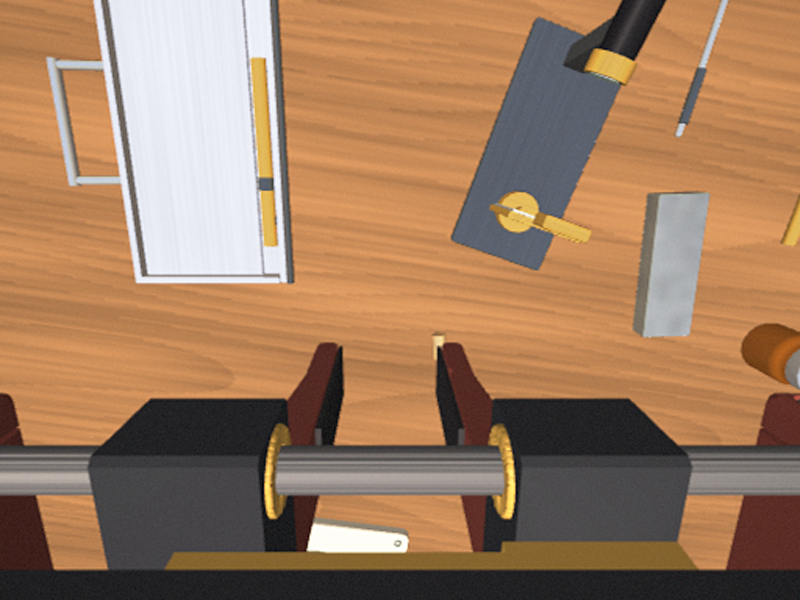

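The view shows the stand's plate corners at (538,17), (452,240) and (538,269), the grip bar's top running from about (536,222) to (590,236), and the band on the tube in the groove at (266,184), all in 800-px scale.

```bash
cat > geo2.py <<'E'
import geo
from geo import *
d=np.load("w2.npz");K,T,im=d["K"],d["T"],d["im"]
S=1.5625
c=[ray(K,T,np.array(p)/S,.012)[:2] for p in ((538,17),(452,240),(538,269))]
# refine the left and near edges of the plate by line fits on its mask
hsv=cv2.cvtColor(im,cv2.COLOR_RGB2HSV)
g=im.astype(int); m=((g[:,:,2]>=g[:,:,0])&(g.max(2)<130)&(g.max(2)>50)).astype(np.uint8); m[225:]=0
n,l,s,_=cv2.connectedComponentsWithStats(m); k=l[int(150/S),int(540/S)]; m=(l==k)
L=np.array([(np.flatnonzero(m[r])[0],r) for r in range(20,148,3)],float)
N=np.array([(q,np.flatnonzero(m[:,q])[-1]+1) for q in range(294,342,3)],float)
fl=lambda P:cv2.fitLine(np.array([ray(K,T,p,.012)[:2] for p in P],np.float32),cv2.DIST_HUBER,0,.01,.001).ravel().astype(float)
a,b=fl(L),fl(N)
ux=a[:2]*np.sign(a[0]); uy=np.array([-ux[1],ux[0]])
t=np.linalg.solve(np.c_[a[:2],-b[:2]],b[2:]-a[2:]); corner=a[2:]+t[0]*a[:2]
A=corner+.050*ux-.050*uy
E
python3 - <<'E'
from geo2 import *
print("len",np.linalg.norm(c[0]-c[1]),"wid",np.linalg.norm(c[1]-c[2]),"corner",c[1],corner,"perp",ux@b[:2])
print("ux yaw",np.arctan2(ux[1],ux[0]),"A",A)
for n,p in dict(griptop=[*A,.16],e1=[*(A+.018*uy),.16],e2=[*(A-.018*uy),.16],lens=[*(A+.115*ux),.103]).items(): print(n,proj(K,T,p)*S)
# band
mm=((g.max(2)<110)&(g.min(2)>25)).astype(np.uint8); mm[:110]=0;mm[125:]=0;mm[:,:162]=0;mm[:,178:]=0
n,l,s,ce=cv2.connectedComponentsWithStats(mm); print(s,ce*S)
B=ray(K,T,np.array((266,184))/S,.033)[:2]
print("band",B,"in tray_base frame:",(B-H)@u,(B-H)@Y+.195-.075)
v=B-A; ang=np.arctan2(v[1],v[0])-np.arctan2(ux[1],ux[0]); print("dist",np.hypot(*v),"theta",ang/2)
E
```

```text
len 0.21705012937737145 wid 0.09662926479942914 corner [ 0.48225621 -0.09322696] [ 0.48128622 -0.09144513] perp -0.017727868723016016
ux yaw -0.18861516047837903 A [ 0.52102452 -0.14993331]
griptop [567.72042959 229.00009507]
e1 [544.57993274 220.55879075]
e2 [590.63671231 237.35960945]
lens [604.43606723  77.53351182]
[[     0      0    512    384 196551]
 [   166    114      9      8     57]] [[399.25728564 299.25225355]
 [266.3377193  183.68969298]]
band [0.51153009 0.09623599] in tray_base frame: -0.05242284267861852 -0.061859256849711705
dist 0.2463523318835359 theta 0.8989805275894245
```

```bash
python3 - <<'E'
from geo2 import *
ys=np.arctan2(ux[1],ux[0])
manip.command_gripper(.55)
manip.move_pose([*A,.22],down(ys))
print(manip.movel([*A,.129],v=.1,until_force=6),manip.get_tcp_pos())
manip.command_gripper(0)
print(manip.get_time(),manip.get_grip_width(),manip.get_finger_force(),manip.get_ft_force(),manip.get_tcp_pos())
E
```

```text
False [ 0.52147555 -0.15005187  0.12951368]
19.8833 0.1153548607945563 30.00077784061432 [-2.4376542   0.27488522  3.93106012] [ 0.52051356 -0.14982897  0.12900417]
```

```bash
python3 - <<'E'
from geo2 import *
ys=np.arctan2(ux[1],ux[0]); th=.899
B=H-.0525*u-.179*Y
v=B-A; th=(np.arctan2(v[1],v[0])-ys)/2; print("theta",th)
for f in (.25,.5,.75,1): manip.move_pose([*A,.129],down(ys+f*th))
manip.wait(1)
q=manip.get_ee_rot(); M=R.from_quat([q[1],q[2],q[3],q[0]]).as_matrix()
ty=np.arctan2(M[1,1],M[0,1]); s=2*ty-ys
print(manip.get_time(),"tool yaw",ty,ys+th,"miss",-np.sin(s)*v[0]+np.cos(s)*v[1],manip.get_ft_torque(),manip.get_ft_force(),manip.get_finger_force(),manip.get_grip_width(),manip.get_tcp_pos())
cv2.imwrite("pics/fin.png",cv2.resize(read_camera("scene")[150:300,150:370,::-1],None,fx=3.5,fy=3.5,interpolation=cv2.INTER_CUBIC))
im=read_camera("top"); cv2.imwrite("pics/fint.png",cv2.resize(im[130:260,170:350,::-1],None,fx=4.4,fy=4.4,interpolation=cv2.INTER_CUBIC))
E
```

```text
theta 0.8997622958795849
22.1833 tool yaw 0.7045740598587598 0.7111471354012059 miss 0.0032757461074116277 [-0.33190303  1.110984   -0.07709049] [-4.65045664 -0.61113343  5.87812437] 29.99778002500534 0.11592602958838025 [ 0.52045292 -0.14995299  0.12897035]
```

View pics/fin.png

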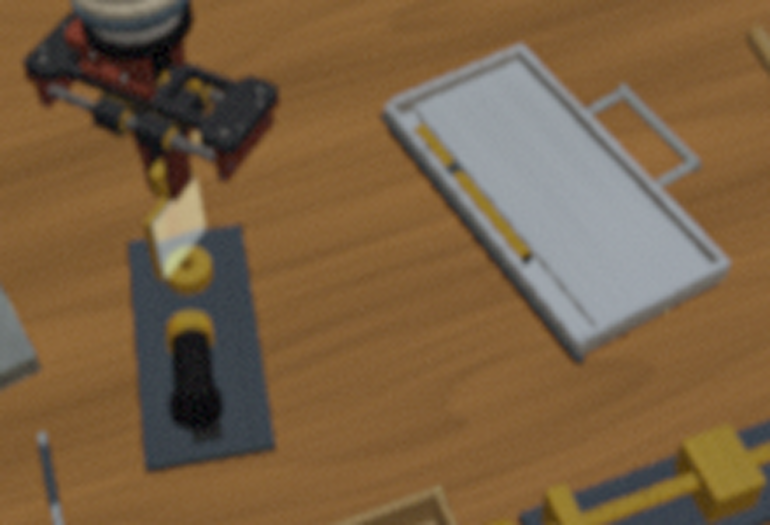

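The picture shows the held mirror turned towards the tray, the tray level, and the tube in the groove. The tool sits 0.007 rad short of its target because of the spring, so I'll correct that and hand in.

```bash
python3 - <<'E'
from geo2 import *
ys=np.arctan2(ux[1],ux[0])
manip.move_pose([*A,.129],down(ys+.8998+.008)); manip.wait(1)
q=manip.get_ee_rot(); M=R.from_quat([q[1],q[2],q[3],q[0]]).as_matrix()
print(np.arctan2(M[1,1],M[0,1]),manip.get_finger_force(),manip.get_time())
print(manip.job_done())
E
```

```text
0.7126404099582029 29.997717440128326 23.5333
the job is handed in; nothing more can be done
None
```

I handed the job in at 23.5 s: the tray was tilted to about 25° and lowered level with the tube in its groove, and the arm is still holding the mirror, with the line of sight calculated to pass within a few mm of the band; the judge's verdict was not shown.

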